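# Nest the ring gauge in the corner of the setting plate

## Robot

A 7-joint arm with a two-finger parallel gripper is mounted at the origin on a cart in front of the work surface, level with it; the furniture and walls round the work are solid. World frame = base frame: x ahead of the robot, y to its left, z up, the work surface at z = 0. Lengths are in m, angles in rad, forces in N, time in s.
With the tool pointing down it reaches from about 0.4 to 0.9 m from the base axis. Payload 5.5 kg.
Tool frame: the origin (TCP) lies midway between the tips of the shut fingers; the grasp point (between the pads) lies 19 mm behind it (manip.grip_depth is the distance from the TCP to the grasp point, in m); z points along the fingers, x is the direction in which the jaws open and shut, and the axes are right-handed (so a half turn about z gives the same grasp; the last joint's range is limited). The gripper opens to 92 mm and grips with 3 to 60 N. Pads are 19 mm wide; open, the fingers measure 130 mm over their backs; the gripper's body (75 mm by 190 mm) begins 47 mm behind the grasp point.
Start: joints at [1.46, 0.501, -0.427, 1.55, 0.221, 1.138, -0.21], TCP at [0.237, -0.605, 0.192] pointing down, gripper open.
Joint ranges: [-2.88, 2.88], [-0.31, 2.03], [-1.54, 1.56], [0.2, 2.42], [-1.41, 4.55], [0.19, 2.02], [-2.57, 2.57]. Speed limits (rad/s): [2.57, 2.57, 3.14, 3.14, 3.14, 3.14, 3.14].

## Interface

Orientations are given as a unit quaternion [x, y, z, w].
In Python, from bench import manip, effector, viewer gives the robot as it stands. Calls block until the motion is done:
- manip.move_pose(position, orientation): joint-space move of the TCP to a pose.
- manip.servo_line(position, ori=None, vel=0.15): straight line of the TCP; ori=None keeps the orientation; vel is the mean speed in m/s.
- manip.movej(angles): joint-space move.
- effector.open_jaws() and effector.close(f_grip=None): open the fingers fully, or close them until they stop; f_grip is the grip in N (None keeps the last).
- manip.sleep(seconds).
- manip.solve_ik(position, orientation): joint angles nearest the present ones, or None.
- viewer.get_image(name): name is "side" or "top" or "wrist"; returns the picture (420x560x3 uint8, red, green, blue); there is no depth.
- viewer.get_calibration(name): a dict with "vfov" (degrees; the focal length in pixels is half the picture's height over the tangent of half this angle, whatever the lens; pixels are square), "cx", "cy" (the principal point, pixels), "eye" and "attitude" of the camera in the world. Camera axes: x right, y down, z forward; pixel columns grow to the right and rows downward; lengths in m; the calibration is good to about 2 mm. The wrist camera is an equidistant fisheye: a pixel r from the principal point sees the ray r / f radians off the axis. A picture is of the moment at which its call begins: read the wrist's pose just before it. get_calibration takes no time and is no camera call; for the wrist camera it gives the pose at the moment of the call.
A pose or a line that the arm cannot do raises manip.PlanningError and nothing moves.
- manip.hand_in(): hands the job in, once; it reports no verdict.
Readings, each from a call of its own:
- manip.current_clock(): time.
- manip.current_q(): joint angles.
- manip.current_joint_velocities(): joint speeds.
- manip.current_tau(): joint torques, N m.
- manip.current_tool_pos(): TCP position.
- manip.current_tcp_rot(): TCP orientation.
- manip.current_force(): force on the tool from outside, world axes, zero at the start.
- manip.current_wrist_torque(): the same for the moment, N m.
- manip.current_finger_gap(): finger opening in m.
Only numpy, scipy, OpenCV 4.12 (cv2) and the standard library are available. Lean on these libraries where they do the work, as an engineer would, in place of code of your own. Each camera call takes 0.05 s, during which the arm holds its last target. There are 200 camera calls.

## Task

Without gripping or lifting it, push the steel ring gauge that lies on the setting plate back against the long rail while its middle is still on the open side of the scribed line, then keep it pinned against the rail and drag it along into the corner pocket until it is fully home against both the rail and the end stop. Leave it there and draw clear; do not disturb the gauge block, plug gauge, tape roll or test plug lying around.

Things in the scene. Friction and masses are not known exactly. Their poses are not given: they have to be found in the camera images.
- plate: Fixed polished dark steel setting plate (friction 0.3), 160 (x) x 300 (y) x 10 mm; origin at the centre of its underside. On it stand walls 12 mm high (to z = 22 mm): a rail with a white plastic face (friction 0.2) at x = +58, y = -140 to 140, 14 mm thick; an end stop, inner face at y = +120, 20 mm thick, x = 5 to 58; a front lip, x = 5 to 15, y = 106 to 120: the corner pocket.
- ring: Loose plain steel ring gauge lying flat on the plate: a ring 40 mm outside diameter, 14 mm high, about 0.12 kg; treat its bore as solid. Origin at the centre of its underside. It starts off the rail on the open (-y) side of the scribed line. Its yaw does not matter.
- seat (a point): Point on the plate's top where the ring's centre lies when it touches both rail and end stop (plate frame x = 38, y = 100, z = 10 mm). Axes as the plate: +x square into the rail, +y along the rail into the end stop. The pocket is 43 mm wide between rail and lip and open towards -y; the lip covers only the last 14 mm before the end stop.
- line (a point): Point on the pale scribed line across the plate (the line runs along plate x at y = 30 mm, 70 mm before the seat), at the ring centre's track along the rail. The open side is -y.
- block: Loose gauge block, a plain steel slab 9 x 30 x 35 mm standing on the plate near its front (-x) edge, in front of the pocket; leave alone. Origin at the centre of its underside.
- plug: Loose plug gauge, a steel rod-shaped gauge 19 x 96 x 19 mm lying on the bench behind the rail, long axis y; leave alone. Origin at the centre of its underside.
- tape: Loose amber tape roll, 66 mm diameter, 19 mm high, flat on the bench beyond the plate's open end; leave alone. Origin at the centre of its underside.
- test_plug: Loose black test plug 19 x 55 x 19 mm, lying on the bench beyond the plate's end-stop end, long axis y; leave alone. Origin at the centre of its underside.
Things that resemble listed ones, but are neither listed nor needed, are in the scene too. Of the things that look like the ring, the largest one is meant.

How it is judged:
On the way, in this order (a step that is already met when the one before it is completed fails the run):
1. the ring is pushed against the rail (within 5 mm) with its middle still on the open side of the scribed line (x of ring in the frame of plate between 0.033 and 0.043 m and y of ring in the frame of plate below 0.03 m), for 0.1 s.
2. the ring is home in the corner pocket (x of ring in the frame of plate between 0.0335 and 0.043 m and y of ring in the frame of plate between 0.0955 and 0.105 m), for 0.2 s.
At the end, for the whole second after the job is handed in: the ring lies flat and at rest on the plate in the corner pocket, its centre within 4.5 mm of touching the rail and within 4.5 mm of touching the end stop (all of step 2 and z of ring in the frame of plate between 0.007 and 0.013 m and angle between ring's own z axis and vertical below 0.1 rad and linear speed of ring below 0.01 m/s).
It fails at once if the ring leaves the rail by more than 8 mm with its middle more than 5 mm past the scribed line (y of ring in the frame of plate above 0.035 m and x of ring in the frame of plate below 0.03 m).
It fails at once if the ring is lifted more than 5 mm off the plate or falls off it (z of ring in the frame of plate above 0.015 m or z of ring in the frame of plate below 0.005 m).
It fails at once if the ring is taken between the fingers (the grasp point sits down at its middle) (horizontal distance between the grasp point and ring below 0.01 m and z of the grasp point in the frame of ring below 0.029 m).
It fails at once if the ring is tipped (angle between ring's own z axis and vertical above 0.3 rad).
It fails at once if the gauge block, plug gauge, tape roll or test plug is moved more than 10 mm (distance of any of block, plug, tape, test_plug from where it was at the start of the episode above 0.01 m).
It also fails if it takes over 51 s, if anything falls off the work surface, if the arm or the gripper's body presses on something with over 40 N, if the wrist force passes 120 N, or if a joint passes its speed limit or range.

## Working session

There is one attempt and no reset: what is moved stays moved. The work goes in short steps, each a Python script; the robot and the scene stay as the last script left them, time stands still between calls to the robot, and variables do not carry over. Pictures are saved under pics/ and viewed, about 8 in all and at most 12, crops included, and the job is handed in when it is done.

```bash
mkdir -p pics
python3 - <<'E'
from bench import manip, effector, viewer
import cv2,numpy as np
for n in("top","side"):
    im=viewer.get_image(n); cv2.imwrite(f"pics/{n}0.png",im[:,:,::-1]); print(n,viewer.get_calibration(n))
print(manip.current_clock(),manip.current_tool_pos(),manip.current_tcp_rot(),manip.current_finger_gap())
E
```

```text
top {'vfov': 51.82972938389448, 'cx': 267.3690936542917, 'cy': 204.7052487993784, 'eye': array([0.41532359, 0.01705722, 0.87241181]), 'attitude': array([ 0.71403978, -0.69701526,  0.03973581, -0.05232577])}
side {'vfov': 44.84789559257774, 'cx': 277.47420832511574, 'cy': 207.6073516249336, 'eye': array([ 0.28784579, -0.67834404,  0.71337387]), 'attitude': array([ 0.89798575, -0.156508  ,  0.06245428, -0.40648038])}
0.1 [ 0.23705302 -0.60448095  0.19087718] [ 8.26205760e-01 -5.63367783e-01 -7.22394830e-04 -5.10412399e-04] 0.09175039117330422
```

View pics/top0.png

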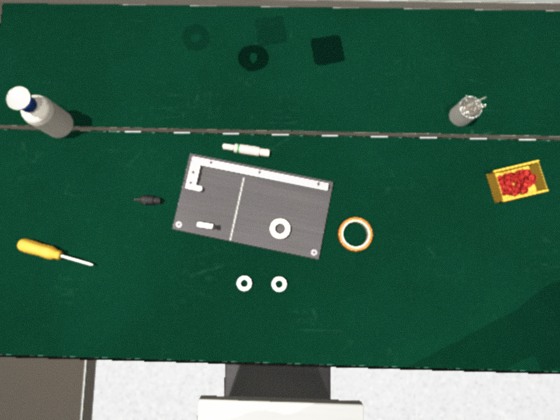

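View pics/side0.png

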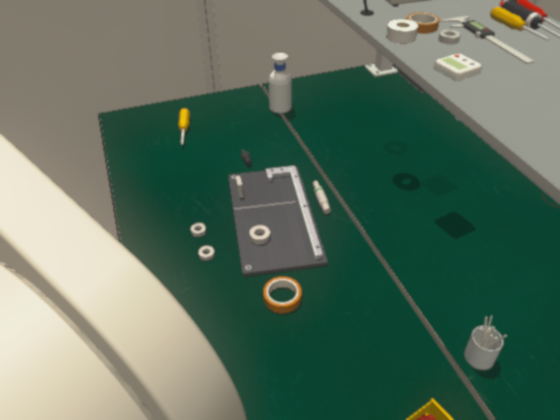

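The plate is tilted in the top view, with its rail up and the pocket at the upper left. The ring is at about (280,229) px on the plate, with small decoys at (244,283) and (279,284). The scribed line runs through about (237,210). Next I'll measure these.

```bash
cat > h.py <<'E'
import numpy as np,cv2
from scipy.spatial.transform import Rotation as R
from bench import manip, effector, viewer
def ray(name,px,z,cal=None):
    c=cal or viewer.get_calibration(name); f=210/np.tan(np.radians(c["vfov"]/2))
    px=np.atleast_2d(np.asarray(px,float)); d=(px-[c["cx"],c["cy"]])/f
    if name=="wrist":
        th=np.hypot(*d.T)[:,None]; v=np.hstack([d*np.sinc(th/np.pi)**1,np.cos(th)])
    else: v=np.hstack([d,np.ones((len(d),1))])
    w=R.from_quat(c["attitude"]).apply(v)
    return c["eye"]+w*((z-c["eye"][2])/w[:,2])[:,None]
E
python3 - <<'E'
from h import *
im=cv2.imread("pics/top0.png"); hsv=cv2.cvtColor(im,cv2.COLOR_BGR2HSV)
roi=np.zeros(im.shape[:2],np.uint8); roi[150:265,168:337]=255
m=((hsv[:,:,1]<110)*255).astype(np.uint8)&roi
m=cv2.morphologyEx(m,cv2.MORPH_OPEN,np.ones((3,3)))
cs,_=cv2.findContours(m,0,2); c=max(cs,key=cv2.contourArea)
print(cv2.contourArea(c)); b=cv2.boxPoints(cv2.minAreaRect(cv2.convexHull(c))); print(b)
P=ray("top",b,0.008); print(P[:,:2].round(4)); print([np.linalg.norm(P[i]-P[i-1]).round(4) for i in range(4)])
w=((im.min(2)>150)*255).astype(np.uint8)
cs,_=cv2.findContours(w,0,2)
for k in cs:
    (x,y),r=cv2.minEnclosingCircle(k)
    if 100<x<380 and 130<y<300 and cv2.contourArea(k)>15: print((round(x,1),round(y,1)),round(r,1),cv2.contourArea(k),ray("top",[x,y],.024)[0].round(4))
print("line",ray("top",[[243.5,178],[231.5,240]],.01).round(4))
v=im[140:310,100:390]; cv2.imwrite("pics/c1.png",cv2.resize(v,None,fx=2.7,fy=2.7,interpolation=2))
E
```

```text
11746.5
[[170.53848 230.3077 ]
 [186.34616 151.26924]
 [334.6154  180.92308]
 [318.8077  259.96155]]
[[ 0.4721  0.2271]
 [ 0.6354  0.2034]
 [ 0.5802 -0.1011]
 [ 0.4204 -0.0707]]
[np.float64(0.3023), np.float64(0.1651), np.float64(0.3095), np.float64(0.1626)]
(278.7, 283.7) 7.9 176.5 [0.3729 0.0079 0.024 ]
(244.0, 283.0) 8.1 180.5 [0.3725 0.075  0.024 ]
(313.5, 252.0) 3.6 34.0 [ 0.4355 -0.0586  0.024 ]
(204.0, 225.0) 8.2 87.0 [0.4831 0.1576 0.024 ]
(178.1, 224.2) 3.9 37.0 [0.4834 0.2088 0.024 ]
(355.3, 233.6) 15.0 663.5 [ 0.4732 -0.1398  0.024 ]
(279.4, 228.1) 11.0 342.0 [0.4806 0.0087 0.024 ]
(237.0, 208.5) 32.3 123.5 [0.5173 0.0935 0.024 ]
(256.0, 185.0) 72.0 1369.0 [0.5654 0.0573 0.024 ]
(245.5, 148.5) 23.8 282.0 [0.6396 0.0806 0.024 ]
line [[0.5817 0.0837 0.01  ]
 [0.4555 0.1036 0.01  ]]
```

View pics/c1.png

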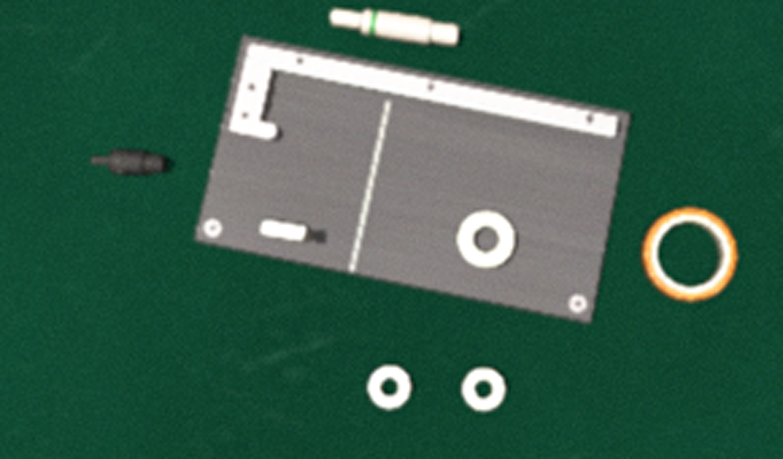

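The crop shows the rail along the top, with its inner edge running from crop (272,70) to (616,136). The pocket is at the upper left, the ring at (486,239), the block at (284,231) and the line from (388,102) to (352,271). Next is a plate pose estimate with cross-checks.

Run:
```python
from h import *
t=lambda p:np.array(p,float)/2.7+[100,140]-0.3
c=ray("top",t([(245,37),(630,113),(592,322),(197,240)]),.010)[:,:2]
y=(c[0]-c[1])+(c[3]-c[2]); ya=np.arctan2(-y[0],y[1]); print("yaw",np.degrees(ya))
x=(c[0]-c[3])+(c[1]-c[2]); print("yaw x",np.degrees(np.arctan2(x[1],x[0])),np.linalg.norm(x)/2,np.linalg.norm(y)/2)
r=ray("top",t([(274,70),(616,136)]),.022)[:,:2]; d=r[0]-r[1]; print("rail yaw",np.degrees(np.arctan2(-d[0],d[1])))
o=c.mean(0)
for yaw in (ya,np.radians(-9.7)):
    M=np.array([[np.cos(yaw),-np.sin(yaw)],[np.sin(yaw),np.cos(yaw)]])
    f=lambda p:((p-o)@M*1000).round(1)
    print(o,"corners",f(c).tolist(),"rail(58)",f(r).tolist(),"line(30)",f(ray("top",t([(388,102),(352,271)]),.01)[:,:2]).tolist(),"stop(120)",f(ray("top",t([(265,120),(271,80)]),.022)[:,:2]).tolist(),
  "ring",f(ray("top",[279.4,228.1],.024)[:,:2]).tolist(),"block",f(ray("top",t([(284,231)]),.045)[:,:2]).tolist())
# side view of ring
im=cv2.imread("pics/side0.png"); 
print("ring side approx",f(ray("side",[260,233.5],.024)[:,:2]))
yaw=np.radians(-9.7)
for q in((-60,-25),(30,90)):
  for a in (0,45,-45,90):
    for s in (0,180):
      p=o+M@(np.array(q)/1000)
      Q=(R.from_euler("z",yaw+np.radians(a+s))*R.from_euler("x",180,degrees=True)).as_quat()
      for z in (.015,.1):
        j=manip.solve_ik([*p,z],Q); print(q,a+s,z,None if j is None else np.round(j,2).tolist())
```

```text
yaw -10.194319930925838
yaw x -10.05513652851014 0.15799429644975269 0.2973626318664381
rail yaw -9.829120667881583
[0.52671017 0.06208919] corners [[78.8, 148.5], [79.2, -148.1], [-79.2, -149.3], [-78.8, 148.9]] rail(58) [[56.0, 118.6], [57.7, -140.0]] line(30) [[51.3, 31.4], [-78.1, 31.0]] stop(120) [[17.8, 116.8], [48.2, 119.1]] ring [[-36.0, -60.6]] block [[-61.0, 80.8]]
[0.52671017 0.06208919] corners [[80.1, 147.8], [77.9, -148.8], [-80.4, -148.6], [-77.5, 149.5]] rail(58) [[57.0, 118.1], [56.5, -140.5]] line(30) [[51.6, 31.0], [-77.8, 31.7]] stop(120) [[18.8, 116.6], [49.2, 118.7]] ring [[-36.6, -60.3]] block [[-60.3, 81.3]]
ring side approx [[-35.6 -67. ]]
(-60, -25) 0 0.015 [0.46, 0.54, -0.75, 2.12, 0.58, 0.69, -0.85]
(-60, -25) 0 0.1 [0.84, 0.61, -1.26, 2.07, 0.71, 1.0, -0.96]
(-60, -25) 180 0.015 [0.82, 0.92, -1.3, 2.11, 1.07, 1.06, 1.91]
(-60, -25) 180 0.1 [0.85, 0.64, -1.3, 2.07, 0.74, 1.02, 2.15]
(-60, -25) 45 0.015 [0.45, 0.54, -0.73, 2.12, 0.57, 0.69, -0.05]
(-60, -25) 45 0.1 [0.86, 0.66, -1.32, 2.07, 0.76, 1.03, -0.23]
(-60, -25) 225 0.015 [-0.55, 0.46, 0.46, 2.15, -
[... 871 characters left out ...]
.82, 0.62, 0.85, -0.17]
(30, 90) 45 0.1 [0.37, 0.65, -0.92, 1.77, 0.6, 1.02, -0.16]
(30, 90) 225 0.015 [-0.57, 0.61, 0.36, 1.85, -0.31, 0.74, -2.56]
(30, 90) 225 0.1 [-0.8, 0.55, 0.67, 1.82, -0.42, 0.92, -2.47]
(30, 90) -45 0.015 [0.3, 0.74, -0.8, 1.82, 0.68, 0.88, -1.79]
(30, 90) -45 0.1 [0.47, 0.75, -1.1, 1.77, 0.74, 1.1, -1.83]
(30, 90) 135 0.015 [0.55, 1.09, -1.31, 1.81, 1.14, 1.23, 1.07]
(30, 90) 135 0.1 [0.56, 0.9, -1.3, 1.77, 0.93, 1.24, 1.18]
(30, 90) 90 0.015 [0.28, 0.74, -0.79, 1.82, 0.67, 0.88, 0.58]
(30, 90) 90 0.1 [0.26, 0.58, -0.74, 1.78, 0.47, 0.97, 0.73]
(30, 90) 270 0.015 [0.2, 0.69, -0.66, 1.82, 0.56, 0.83, -2.48]
(30, 90) 270 0.1 [0.34, 0.63, -0.87, 1.78, 0.56, 1.0, -2.48]
```

```bash
cat >> h.py <<'E'
O=np.array([0.5267,0.0621]); YAW=np.radians(-9.9)
M=np.array([[np.cos(YAW),-np.sin(YAW)],[np.sin(YAW),np.cos(YAW)]])
def W(x,y,z): return [*(O+M@np.array([x,y])/1000),z/1000]   # plate mm -> world, z world mm
def Pl(w): return (np.asarray(w)[...,:2]-O)@M*1000
def Q(a): return (R.from_euler("z",YAW+np.radians(a))*R.from_euler("x",180,degrees=True)).as_quat()
def st(s=""): 
    p=manip.current_tool_pos(); f=manip.current_force()
    print(s,round(manip.current_clock(),2),Pl(p).round(1),round(p[2]*1000,1),"F",np.r_[f[:2]@M,f[2]].round(1))
E
python3 - <<'E'
from h import *
effector.close(5); 
manip.move_pose(W(-84,-61,110),Q(90)); st()
print(manip.current_finger_gap(),manip.current_q().round(2))
c=viewer.get_calibration("wrist"); im=viewer.get_image("wrist"); cv2.imwrite("pics/w1.png",im[:,:,::-1]); print(c); st()
E
```

```text
3.88 [-83.5 -61.8] 109.9 F [ 0.1 -0.5 -0.2]
0.0007672157908581382 [ 1.04  0.7  -1.46  2.13  0.81  1.09  0.55]
{'vfov': 65.70646984690485, 'cx': 278.36707869787153, 'cy': 208.35638531650898, 'eye': array([0.36469763, 0.02735544, 0.30215507]), 'attitude': array([0.7598628 , 0.63654922, 0.08487602, 0.10104296])}
 3.92 [-83.6 -61.8] 109.9 F [0.8 0.5 0.4]
```

View pics/w1.png

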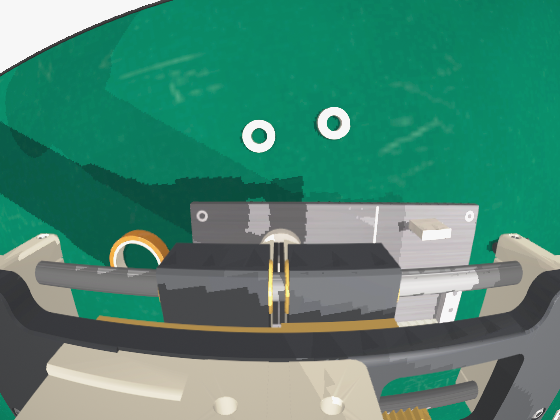

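The wrist view is mostly blocked by the gripper. The ring shows at (281,237), directly ahead of the fingers at column 279, so they are aligned. Next I lower and push to the rail.

Run:
```python
from h import *
manip.servo_line(W(-84,-61,16),Q(90),vel=.08); st("down")
manip.servo_line(W(-40,-61,16),vel=.05); st("mid")
manip.servo_line(W(2,-61,16),vel=.05); st("near")
for x in np.arange(3.5,17,1.5):
    manip.servo_line(W(x,-61,16),vel=.03); f=manip.current_force()[:2]@M; st(x)
    if f[0]<-5: break
im=viewer.get_image("top"); cv2.imwrite("pics/t2.png",cv2.resize(im[140:310,100:390,::-1],None,fx=2.7,fy=2.7,interpolation=2))
im=viewer.get_image("side"); cv2.imwrite("pics/s2.png",cv2.resize(im[150:320,160:350,::-1],None,fx=3,fy=3,interpolation=2))
```

```text
down 5.25 [-83.6 -60.9] 16.4 F [ 0.1  0.5 -0.8]
mid 6.28 [-40.4 -61. ] 15.9 F [ 0.6  0.2 -0.5]
near 7.28 [  1.6 -61. ] 15.9 F [ 0.1  0.  -0.6]
3.5 7.53 [  3.5 -61.1] 16.0 F [ 0.4  0.8 -0.2]
5.0 7.78 [  5.1 -61. ] 16.0 F [ 0.4 -1.2  0.7]
6.5 8.03 [  6.6 -61. ] 16.0 F [-0.   0.2  0.1]
8.0 8.28 [  8.1 -61. ] 16.0 F [-0.6 -0.1  0.1]
9.5 8.53 [  9.6 -61. ] 16.0 F [0.3 0.1 0.6]
11.0 8.78 [ 11.1 -61. ] 16.0 F [-0.  -0.1 -0.5]
12.5 9.03 [ 12.6 -61. ] 16.0 F [ 0.  -0.3  0.6]
14.0 9.28 [ 14.1 -61. ] 16.0 F [-0.3 -0.1  0.1]
15.5 9.53 [ 15.6 -61. ] 16.0 F [-0.5 -0.5  0. ]
```

View pics/s2.png

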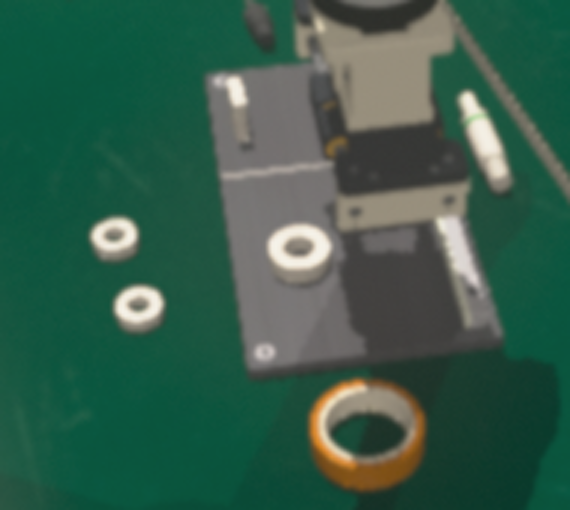

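The side crop shows the ring still at about (300,250), which is its starting place, so the fingers did not push it. I need to see the top view.

View pics/t2.png

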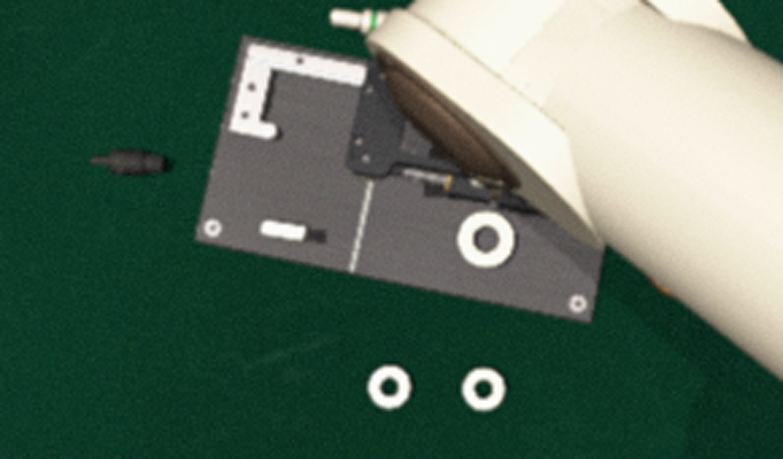

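Run:
```python
from h import *
def proj(n,p):
    c=viewer.get_calibration(n); f=210/np.tan(np.radians(c["vfov"]/2))
    v=R.from_quat(c["attitude"]).inv().apply(np.array(p)-c["eye"]); return (v[:2]/v[2]*f+[c["cx"],c["cy"]]).round(1)
p=manip.current_tool_pos(); print(p,proj("side",p),proj("top",p))
print(manip.current_tcp_rot(), R.from_quat(manip.current_tcp_rot()).as_matrix().round(2).tolist())
for n,q in (("side",W(-36,-61,24)),("top",W(-36,-61,24)),("side",W(-80,-150,10)),("side",W(80,-150,10)),("side",W(-80,150,10)),("side",W(80,150,10))): print(n,proj(n,q))
```

```text
[ 0.53147919 -0.00061804  0.01600717] [285.3 231. ] [284.6 203.1]
[ 7.65474489e-01  6.43466243e-01  8.51228499e-06 -1.55618320e-05] [[0.17, 0.99, -0.0], [0.99, -0.17, 0.0], [0.0, -0.0, -1.0]]
side [259.2 231.4]
top [279.7 228. ]
side [242.4 273.4]
side [327.9 261.8]
side [227.3 174.3]
side [296.8 166.5]
```

The ring is still at crop (486,239) in the top view and the gripper sits past it, yet no contact force was felt. Before moving I'll check the wrist view and how the projections agree.

```bash
cat >> h.py <<'E'
def proj(n,p,c=None):
    c=c or viewer.get_calibration(n); f=210/np.tan(np.radians(c["vfov"]/2))
    v=R.from_quat(c["attitude"]).inv().apply(np.array(p)-c["eye"])
    if n=="wrist":
        r=np.hypot(v[0],v[1]); d=v[:2]/r*np.arctan2(r,v[2])
    else: d=v[:2]/v[2]
    return (d*f+[c["cx"],c["cy"]]).round(1)
E
python3 - <<'E'
from h import *
c={'vfov': 65.70646984690485, 'cx': 278.367, 'cy': 208.356, 'eye': np.array([0.36469763, 0.02735544, 0.30215507]), 'attitude': np.array([0.7598628 , 0.63654922, 0.08487602, 0.10104296])}
print("w1 ring,tcp,holes,decoy",proj("wrist",W(-36,-61,24),c),proj("wrist",W(-83.6,-61.8,110),c),proj("wrist",W(-71,-140,10),c),proj("wrist",[.3729,.0079,.01],c))
print("now tcp",proj("wrist",manip.current_tool_pos()), "ring",proj("wrist",W(-36,-61,24)))
im=viewer.get_image("wrist")[:,:,::-1]; s=viewer.get_image("side")[140:260,220:340,::-1]
s=cv2.resize(s,(240,240),interpolation=2); a=np.zeros((420,800,3),np.uint8); a[:,:560]=im; a[:240,560:]=s
cv2.imwrite("pics/w2.png",a); st()
E
```

```text
w1 ring,tcp,holes,decoy [279.9 252.4] [279.1 235.9] [196.9 212.1] [258.4 135.1]
now tcp [279.1 236. ] ring [279. 155.]
 9.72 [ 15.5 -61. ] 16.0 F [-0.2 -0.2 -0. ]
```

View pics/w2.png

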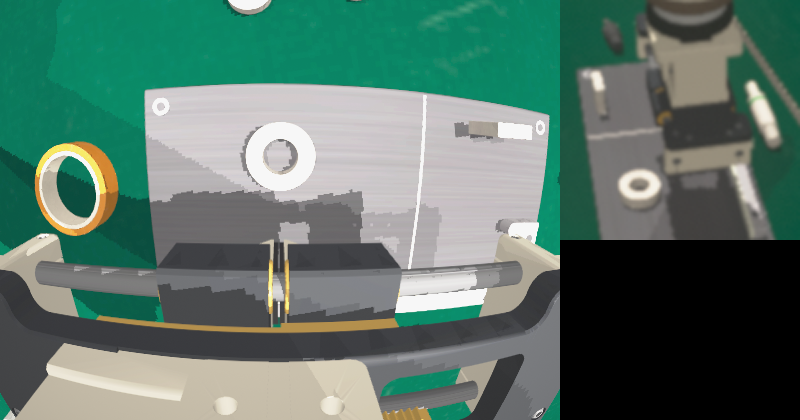

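The wrist view agrees with the calibration: the ring is predicted at (279,155) and seen at (280,156), so the ring is untouched. The finger ends at (279,242) lie below the TCP's predicted (279,236), so the real tips may sit higher than the reported TCP. A guarded touch on the open plate will measure this.

Run:
```python
from h import *
x,y=Pl(manip.current_tool_pos())
for z in np.arange(14,-22,-2.):
    try: manip.servo_line(W(15.5,-61,z),vel=.05)
    except manip.PlanningError as e: print(z,e); break
    f=manip.current_force()
    if abs(f[2])>4: st("touch"); break
st("end")
```

```text
end 14.22 [ 15.4 -61. ] -20.1 F [-0.2  0.1  1. ]
```

Run:
```python
from h import *
for z in np.arange(-21.5,-36,-1.5):
    try: manip.servo_line(W(15.5,-61,z),vel=.08)
    except manip.PlanningError as e: print(z,e); break
    f=manip.current_force()
    if abs(f[2])>4: st("touch"); break
st("end")
a=np.zeros((420,800,3),np.uint8); a[:,:560]=viewer.get_image("wrist")[:,:,::-1]
a[:240,560:]=cv2.resize(viewer.get_image("side")[140:260,220:340,::-1],(240,240),interpolation=2); cv2.imwrite("pics/w3.png",a)
print(manip.current_finger_gap(),proj("wrist",W(-36,-61,24)),proj("side",manip.current_tool_pos()))
```

```text
touch 15.22 [ 15.7 -61. ] -24.6 F [-3.8 -2.3 14.9]
end 15.22 [ 15.7 -61. ] -24.6 F [-3.8 -2.3 14.9]
7.383691459153849e-05 [279.1 163.9] [285.5 245.5]
```

View pics/w3.png

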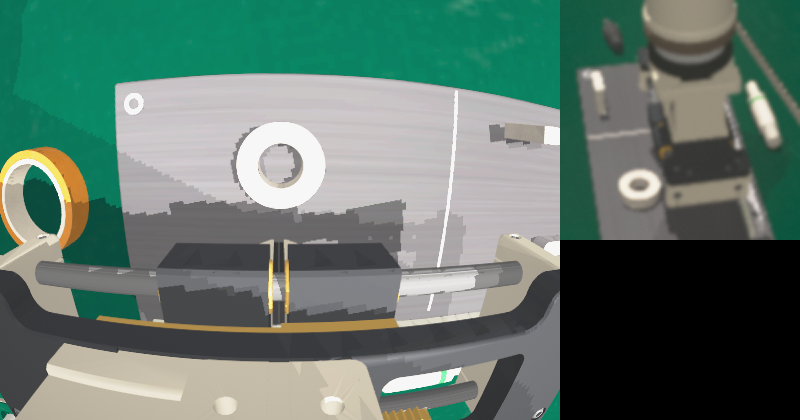

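Run:
```python
from h import *
st(); t=manip.current_wrist_torque(); print("T plate",np.r_[t[:2]@M,t[2]].round(3)); f=manip.current_force()
fp=np.r_[f[:2]@M,f[2]]; 
manip.servo_line(W(15.5,-61,-15),vel=.08); st(); t=manip.current_wrist_torque(); print("T free",np.r_[t[:2]@M,t[2]].round(3))
```

```text
15.32 [ 15.6 -61. ] -24.6 F [-3.2 -3.  14.3]
T plate [-0.444  0.776 -0.006]
 15.61 [ 16. -61.] -14.6 F [0.4 0.6 0.1]
T free [ 0.148 -0.16  -0.024]
```

The touch load is near the tool axis, so the real fingertips sit about 33 mm above the reported TCP: contact came at a reported z of about -23.5, and the plate top is at 10. I'll correct for that by commanding z = tip - 33.5, then back up over the ring and redo the push.

Run:
```python
from h import *
print("depth",manip.grip_depth)
manip.servo_line(W(15.5,-61,32),vel=.15)
manip.servo_line(W(-82,-61,32),vel=.15)
manip.servo_line(W(-82,-61,-17.5),vel=.12); st("down")
manip.servo_line(W(-40,-61,-17.5),vel=.06); st("mid")
im=viewer.get_image("top"); ring=lambda im:[(round(p[0],1),round(p[1],1),round(r,1)) for k in cv2.findContours(((im.min(2)>150)*255).astype(np.uint8),0,2)[0] for p,r in [cv2.minEnclosingCircle(k)] if 9<r<13]
print(ring(im)); 
manip.servo_line(W(0,-61,-17.5),vel=.05); st("near")
for x in np.arange(1.5,22,1.5):
    manip.servo_line(W(x,-61,-17.5),vel=.04); f=manip.current_force()[:2]@M
    if f[0]<-4: st("contact"); break
st("end")
im=viewer.get_image("side"); cv2.imwrite("pics/s4.png",cv2.resize(im[150:320,160:350,::-1],None,fx=3,fy=3,interpolation=2))
```

```text
depth 0.0188
down 17.44 [-81.7 -60.5] -17.4 F [ 0.4  0.5 -1. ]
mid 18.29 [-40.3 -60.9] -17.6 F [-1.8 -0.2  0.6]
[(241.5, 187.0, 9.3), (454.0, 1.0, 9.0)]
near 19.29 [ -0.2 -60.9] -17.5 F [ 1.3 -0.4  0.4]
contact 21.04 [  9.2 -61. ] -17.7 F [-5.6 -0.6  2.6]
end 21.04 [  9.2 -61. ] -17.7 F [-5.6 -0.6  2.6]
```

View pics/s4.png

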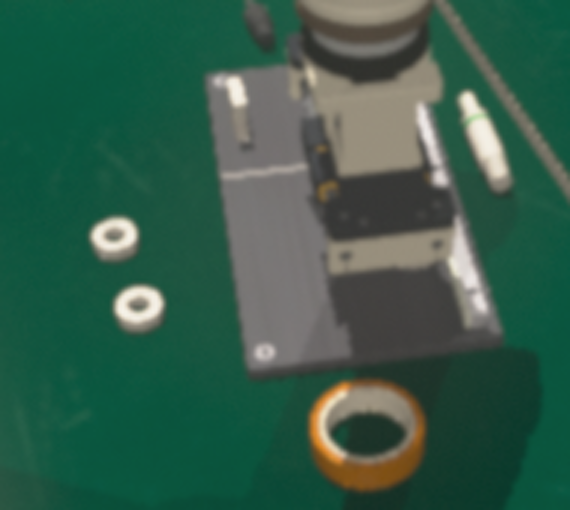

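The ring is gone from its starting place and hidden by the gripper. Rail contact was felt at x = 9.2 against 8.5 predicted, so the ring is against the rail at y≈-61. Next I turn the finger face to 40° and drag it along.

Run:
```python
from h import *
z=-17.5; d=np.array([-19.4,-22.8]); n=np.array([.766,.643])
manip.servo_line(W(-6,-61,z),vel=.08)
a=np.array([38,-61])+d-12*n
manip.servo_line(W(a[0],a[1],z),Q(130),vel=.05); st("behind")
a=np.array([38,-61])+d
manip.servo_line(W(*a,z),vel=.04); st("contact")
for y in (-20,20,60,95):
    manip.servo_line(W(a[0],y+d[1],z),vel=.06); st(y)
for y in np.arange(96,107,1.):
    manip.servo_line(W(a[0],y+d[1],z),vel=.03); f=manip.current_force()[:2]@M
    if -f@n>6: break
st(y)
im=viewer.get_image("side"); cv2.imwrite("pics/s5.png",cv2.resize(im[150:320,160:350,::-1],None,fx=3,fy=3,interpolation=2))
```

```text
behind 22.3 [  9.7 -91.4] -17.5 F [0.1 0.7 0.5]
contact 22.75 [ 18.8 -83.2] -17.4 F [ 0.1  0.3 -0.5]
-20 23.58 [  9.6 -45.9] -19.0 F [-20.6  -8.9  14.3]
20 24.4 [10.7  1. ] -18.2 F [-16.6   4.7   5.7]
60 25.22 [18.8 36.8] -17.6 F [ 0.2 -0.  -0.8]
95 25.95 [18.5 72.2] -17.6 F [ 0.5 -0.4  0.1]
106.0 28.7 [18.6 83.3] -17.5 F [ 0.6  0.4 -0.1]
```

The force readings suggest the ring jammed and then slipped from the finger. I'll look before moving.

View pics/s5.png

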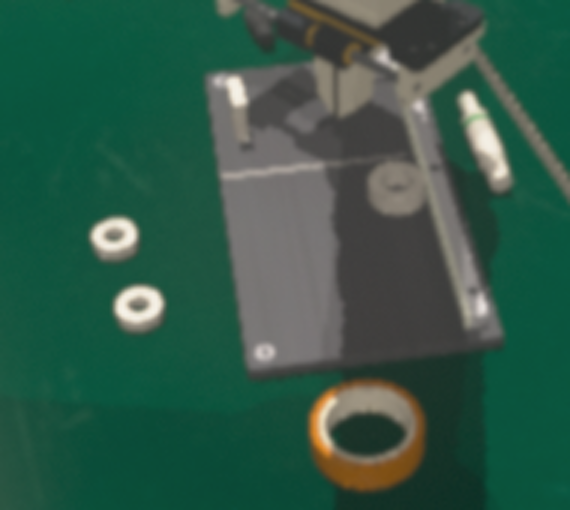

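The ring is at crop (397,188), still touching the rail just before the line. The finger slid past on its near side and its tip is at crop (345,110), so no limit is broken. I need the finger's true cross-section, so I'll take one enlarged look.

Run:
```python
from h import *
s=viewer.get_image("side")[:,:,::-1]; w=viewer.get_image("wrist")[:,:,::-1]
a=np.zeros((600,800,3),np.uint8)
a[:360,:360]=cv2.resize(np.clip(s[160:220,255:315]*1.7,0,255).astype(np.uint8),(360,360),interpolation=2)
a[:360,360:]=cv2.resize(np.clip(w[195:355,180:380]*1.3,0,255).astype(np.uint8),(440,360),interpolation=2)
t=viewer.get_image("top")[:,:,::-1]; a[360:,:360]=cv2.resize(t[140:260,160:340],(360,240),interpolation=2)
a[360:,360:720]=cv2.resize(w,(360,240))
cv2.imwrite("pics/z6.png",a)
print("ring plate",Pl(ray("side",[292.3,211.5],.024)))
p=manip.current_tool_pos(); 
for h in (0,33): print("tip",h,proj("side",p+[0,0,h/1000]),proj("wrist",p+[0,0,h/1000]))
```

```text
ring plate [[ 38.04832739 -15.71442857]]
tip 0 [275.3 197.3] [279.1 236.3]
tip 33 [275.  185.7] [279.3 257.5]
```

View pics/z6.png

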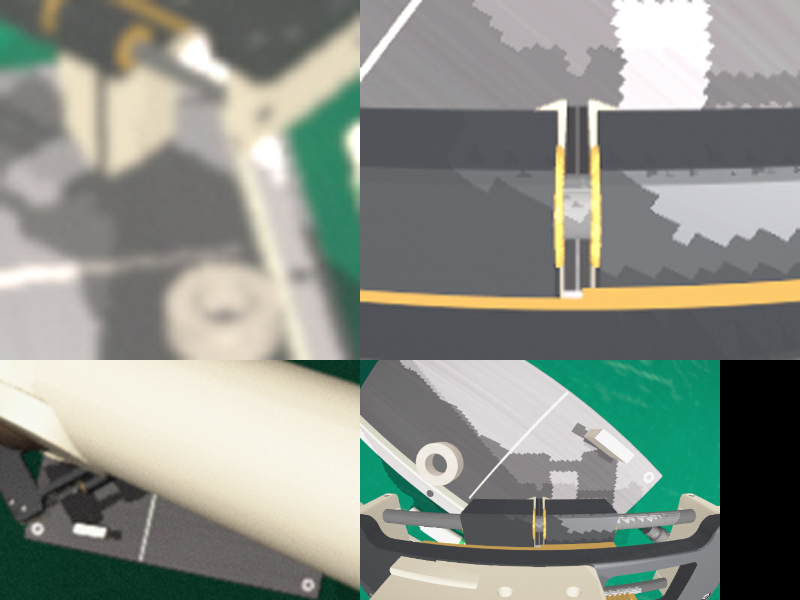

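Run:
```python
from h import *
p=Pl(ray("side",[[272.5,189.2],[265,182.5],[284.2,182.5]],.016)); print(p.round(1)); t=Pl(manip.current_tool_pos())
a=np.radians(130); X=np.array([np.cos(a),np.sin(a)]); Y=np.array([np.sin(a),-np.cos(a)])
print([( ((q-t)@X).round(1),((q-t)@Y).round(1)) for q in p])
```

```text
[[11.1 71.7]
 [-1.4 97.6]
 [40.  89.8]]
[(np.float64(-4.0), np.float64(-13.1)), (np.float64(23.9), np.float64(-6.0)), (np.float64(-8.7), np.float64(20.7))]
```

The ring is at plate (38,-16), against the rail and still on the open side. The slip fits a shallow 40° push meeting the end of a tip face narrower than I assumed. I'll redo it with a 60° face normal (more from behind), centred contact, and checks for force and deviation.

Run:
```python
from h import *
z=-17.5; n=np.array([.5,.866]); d=-29.5*n; r0=np.array([38,-15.7])
manip.servo_line(W(10,80,z),vel=.1)
manip.servo_line(W(10,78,8),vel=.15)
a=r0+d-13*n
manip.servo_line(W(*a,8),Q(150),vel=.15)
manip.servo_line(W(*a,z),vel=.12); st("behind")
manip.servo_line(W(*(r0+d),z),vel=.06); st("contact")
ok=True
for y in np.r_[np.arange(-8,94,10),np.arange(94,108,1.2)]:
    c=np.array([38,y])+d
    manip.servo_line(W(*c,z),vel=.06 if y<94 else .03); f=manip.current_force()[:2]@M; e=Pl(manip.current_tool_pos())-c
    if y<94: print(y,f.round(1),e.round(1))
    if y<94 and (np.hypot(*f)>12 or abs(e[0])>3): print("ABORT"); break
    if y>=94 and f[1]<-6: break
st(f"stop {y}")
im=viewer.get_image("side")[:,:,::-1]; cv2.imwrite("pics/s7.png",cv2.resize(im[150:320,160:350],None,fx=3,fy=3,interpolation=2))
# ring-like bright blobs along the rail, seen from the side
```

```text
behind 30.85 [ 16.  -51.7] -17.9 F [0.7 0.  0.4]
contact 31.22 [ 23.7 -40.4] -17.0 F [ 0.4 -1.2 -0.7]
-8.0 [-0.1  0.4] [-0.1  0.6]
2.0 [-0.1  0. ] [-0.1  0.8]
12.0 [ 1.4 -0. ] [-0.   0.8]
22.0 [1.1 0.3] [-0.   0.8]
32.0 [-0.3  0.1] [-0.   0.8]
42.0 [0.3 0.5] [-0.   0.8]
52.0 [-0.6  0.8] [-0.   0.8]
62.0 [0.4 0.1] [-0.   0.9]
72.0 [0.8 0.4] [-0.1  0.9]
82.0 [ 0.2 -0.1] [-0.1  0.8]
92.0 [-0.1  0.1] [-0.   0.8]
stop 106.00000000000003 37.41 [23.3 77.8] -17.7 F [-1.3 -7.2  4.1]
```

The stop was felt at -7 N in y. Now I draw clear and check.

Run:
```python
from h import *
p=Pl(manip.current_tool_pos())
manip.servo_line(W(p[0]-12,p[1]-22,-16),vel=.08)
manip.servo_line(W(p[0]-14,p[1]-24,40),vel=.12)
manip.servo_line(W(0,-110,110),vel=.2); st()
a=np.zeros((600,800,3),np.uint8)
t=viewer.get_image("top")[:,:,::-1]; s=viewer.get_image("side")[:,:,::-1]
cv2.imwrite("pics/tf.png",t); cv2.imwrite("pics/sf.png",s)
a[:300,:]=cv2.resize(t[145:235,140:380],(800,300),interpolation=2); a[300:,:400]=cv2.resize(s[150:250,215:348],(400,300),interpolation=2)
cv2.imwrite("pics/f8.png",a)
for n in("top","side"): print(n,proj(n,W(38,100,24)))
```

```text
39.61 [  -0.4 -109.1] 109.6 F [ 0.2  0.7 -0.1]
top [207.9 176.1]
side [282.5 176.9]
```

View pics/f8.png

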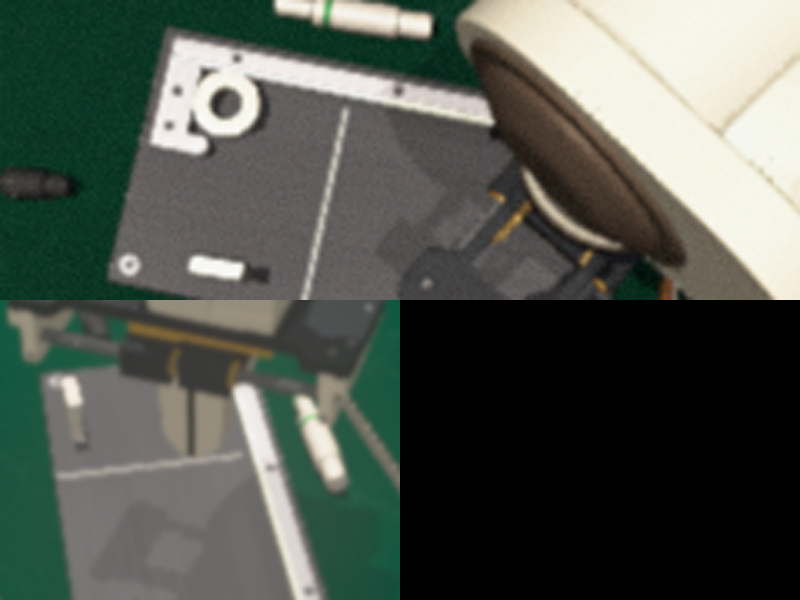

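The ring sits in the corner at composite (227,103), which is px (208.1,175.9). The seat is predicted at (207.9,176.1). The block, plug gauge and test plug look unmoved, so I'm handing in.

```bash
python3 -c "
from h import *
manip.hand_in(); print(manip.current_clock())"
```

```text
the job is handed in; nothing more can be done
the job is handed in; nothing more can be done
```

The ring gauge is home in the corner pocket against the rail and end stop. The gripper is drawn clear, and I handed in with the clock at about 40 s of the 51 s limit.

**What I did:** I pushed the ring square onto the rail at plate y≈-61, with contact felt at about 6 N. I then dragged it along the rail with the finger face at 60° until the end stop pushed back at about 7 N.

**Last checks:** In the final top view the ring's centre was at px (208.1, 175.9), and the seat projects to (207.9, 176.1). That puts it within about 1 mm of home. The gauge block, plug gauge and test plug looked unmoved.

**What went wrong or stayed unverified:**
- **First push missed:** it passed above the ring without touching it. A guarded touch on the plate at about 15 N showed the real fingertips sit about 33 mm above the reported TCP, and I corrected for that. If judging uses the reported TCP, that pass put the grasp point about 25 mm above the ring's underside. That is inside the 29 mm "taken between the fingers" limit. By the measured tip height it was well clear.
- **First drag slipped:** at 40° it peaked at about 25 N and the finger slid past the ring. The ring stayed on the rail before the scribed line, at y≈-16, and I repeated the drag at 60°.
- **Not seen at the end:** the arm hid the tape roll in the last top view, and the gripper hid the ring in the last side view. I never worked near the tape roll, so it should not have moved.

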